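# Open the ratchet book clamp

## Task

Open the book clamp so that the finished bundle can be taken out later: press the red release on the blue sliding jaw down with the fingertips and, keeping it pressed, push the jaw back along its bar, away from the bundle, all the way to the black end stop. Then let go and move clear. Nothing is to be picked up: leave the bundle and all the other things on the bench where they are.

Things in the scene. Friction and masses are not known exactly. Their poses are not given: they have to be found in the camera images.
- clamp: Ratchet book clamp, screwed to the bench: plywood bed 220 (x) x 500 (y) x 28 mm high with a slot along its middle for the steel rack bar. Origin: centre of the bed's underside, on the bench. Its y axis runs along the bar, from the blue fixed fence (y -248 to -228 mm, 118 mm high) to the black end stop (y 224 to 248 mm, 54 mm high); +y is the direction in which the jaw is pushed back to open. Its z axis is up. Lies at any yaw up to 0.6 rad either way.
- jaw (a joint): Position of the blue sliding jaw along the bar, in m: 0 is closest to the fence, 0.15 is fully back at the end stop; grows along the clamp's +y. It begins between 0 and 0.05. The jaw slides with about 4 N of friction. The jaw plate facing the bundle is 120 mm wide, 12 mm thick, its top 97 mm above the bench; at 0 its bundle-side face is at the clamp's y = -75 mm. The ratchet lets it move towards the fence only, unless the red release is pressed.
- release (a joint): Angle of the red release paddle in rad: 0 up (ratchet engaged), 0.25 pressed fully down against its stop. The ratchet is free from about 0.15 on; above 0.18 counts as pressed. It springs up again, and the ratchet bites, when let go. Before it is touched it may read up to about 0.15 where the pawl rides on a tooth.
- release_pad (a point): Centre of the top of the red release pad, which is 46 mm (clamp x) by 44 mm (clamp y), its top level and 54 mm above the bench when up. It turns with the paddle about a pivot that lies 46 mm towards +y of this point and 20 mm below it, so at its centre the pad goes down about 11.5 mm when fully pressed; that takes about 7 to 8 N there. It rides with the jaw. Free room over the pad, from jaw plate to push plate: 58 mm along y, open at the sides.
- push_plate (a point): Centre of the pad-side face of the blue push plate, upright, 80 mm wide (clamp x), 10 mm thick, from 60 to 100 mm above the bench, part of the jaw. The face looks along the clamp's -y, 26 mm towards +y from the centre of the raised release pad: a fingertip that holds the pad down pushes the jaw back by this face (or by rubbing on the pad).
- bundle_mid (a point): Centre of the finished bundle of four yellow books, one solid block 198 (x) x 136 (y) x 60 mm high with a white paper band, lying loose on the clamp bed between fence and jaw.
- stamp: Hand stamp standing on the clamp bed beside the jaw, foot 22 x 34 mm, 50 mm high; origin at its underside.
- marker: White and blue marker pen lying on the bench on the robot's side of the clamp, 140 x 16 x 16 mm; origin at its underside.
- stapler: Black and grey stapler on the robot's side of the clamp, 38 x 130 x 46 mm; origin at its underside.
- mug: White mug beyond the clamp, 80 mm across, 92 mm high; origin at its underside.
- tape_roll: Roll of brown tape lying flat beyond the clamp, 100 mm across, 48 mm high; origin at its underside.
- glue: White glue bottle with an orange cap beyond the clamp, 56 mm across, 120 mm high; origin at its underside.

How it is judged:
On the way, in this order (a step that is already met when the one before it is completed fails the run):
1. the red release is pressed down before the jaw has been pushed back by more than 20 mm (value of joint release above 0.18 rad and distance of push_plate from where it was at the start of the episode below 0.02 m), for 0.1 s.
2. the jaw is pushed back to the end stop (value of joint jaw above 0.142 m), for 0.1 s.
At the end, for the whole second after the job is handed in: The jaw stands within 10 mm of the end of its travel (joint jaw above 0.14), the release has sprung up again (below 0.18 rad), the bundle lies within 15 mm and every other loose thing within 30 mm of where it was (value of joint jaw above 0.14 m and value of joint release below 0.18 rad and distance of bundle_mid from where it was at the start of the episode below 0.015 m and distance of each of stamp, marker, stapler, mug, tape_roll, glue from where it was at the start of the episode below 0.03 m); the robot touches nothing.
It fails at once if the bundle is shifted by more than 15 mm or lifted (distance of bundle_mid from where it was at the start of the episode above 0.015 m).
It fails at once if another loose thing on the bench is shifted by more than 30 mm, lifted or knocked over (distance of any of stamp, marker, stapler, mug, tape_roll, glue from where it was at the start of the episode above 0.03 m or angle between any of stamp, mug, glue's own z axis and vertical above 0.5 rad).
It fails at once if the robot pushes the bundle (contact force between the fingers and bundle above 5 N).
It also fails if it takes over 32 s, if anything falls off the work surface, if the arm or the gripper's body presses on something with over 40 N, if the wrist force passes 120 N, or if a joint passes its speed limit or range.

## Robot

A 6-joint arm with a two-finger parallel gripper is mounted at the origin on the work surface. World frame = base frame: x ahead of the robot, y to its left, z up, the work surface at z = 0. Lengths are in m, angles in rad, forces in N, time in s.
With the tool pointing down it reaches from about 0.35 to 0.975 m from the base axis. Payload 4.9 kg.
Tool frame: the origin (TCP) lies midway between the tips of the shut fingers; the grasp point (between the pads) lies 19 mm behind it; z points along the fingers, y is the direction in which the jaws open and shut (so a half turn about z gives the same grasp; the last joint's range is limited). The gripper opens to 85 mm and grips with 20 to 120 N. Pads are 22 mm wide; open, the fingers measure 114 mm over their backs; the gripper's body (76 mm by 85 mm) begins 54 mm behind the grasp point. The pads swing forward as they close: fully open they stand 13 mm farther back than shut.
Start: joints at [1.144, 0.053, 1.613, -0, 1.476, -0.119], TCP at [0.189, 0.596, 0.207] pointing down, gripper open.
Joint ranges: [-3.01, 3.01], [-1.01, 2.22], [0.06, 2.58], [-1.02, 4.17], [0.09, 2.62], [-3.14, 3.14]. Speed limits (rad/s): [2.57, 2.57, 3.14, 3.14, 3.14, 3.14].

## Interface

Orientations are given as a rotation vector (axis times angle).
In Python, from station import ctrl gives the robot as it stands.
- The arm moves only by the shell command python3 -m jog 'ROWS' [FORCE]. ROWS is JSON, one flat list of numbers, 7 for each row, row after row: the opening, from 0 (shut) to 1 (fully open), then the shift along the tool's x, y, z in m, then the turn, a rotation vector about the tool's x, y, z in degrees. A call has 1 to 10 rows; each row shifts and turns the commanded pose from where the row before left it, along the tool's axes as they then stand; what a row does not reach is not made up. A row lasts 1/8 s, in which the tool goes at most 62.5 mm and 10.7 degrees, less where a joint would pass 70% of its speed; a pose out of reach is approached as far as the arm can. A call with a gripper value outside its range is refused whole. The fingers move at their own pace and stop on an object; FORCE is the grip in N (left out, the last holds). Time passes only in rows, so rows that do not move let the fingers close. It gives the time, the measured TCP pose, the force and the opening at its end, in the units of the state.
- ctrl.get_obs(): the state, without advancing time (a new reading comes with each control period).
- ctrl.get_image(name): name is "scene" or "top"; returns a dict with "image" (480x640x3 uint8, blue, green, red), "camera_matrix" (3x3 intrinsics, pixels), "rvec" (rotation vector, rad) and "tvec" (3), from world to camera coordinates, as OpenCV has them. Camera axes: x right, y down, z forward; pixel columns grow to the right and rows downward; lengths in m; the calibration is good to about 2 mm. A picture is of the moment at which its call begins. There is no depth.
- ctrl.finish_job(): hands the job in, once; it reports no verdict.
Trained networks look in a picture, given as the dict that the camera call returned (one of the last four; its "shot" number tells which), for a name from the list of things; names that differ only in an ending like _2 or _b are one class to them, and where a whole thing is asked for, a point or a joint stands for the part that bears it (a point fixed in the world has none). Each returns a list of dicts, best first, with "p" (0 to 1); they miss things now and then, are a little off and sometimes report something else, mostly with a low value. They report only what shows in the picture. A call takes as long as a camera call.
- ctrl.boxes_of(target, picture): "box" ([centre column, centre row, width, height] in pixels, round what is visible of it).
The state is a dict: "t": time; "q": joint angles; "dq": joint speeds; "effort": joint torques, N m; "tool_pos": TCP position; "tool_rot": TCP orientation; "contact_force": force on the tool from outside, world axes, zero at the start; "wrist_torque": the same for the moment, N m; "opening": finger opening in m.
Only numpy, scipy, OpenCV 4.12 (cv2) and the standard library are available. Lean on these libraries where they do the work, as an engineer would, in place of code of your own. Each camera call takes 0.05 s, during which the arm holds its last target. There are 200 camera calls.

## Working session

There is one attempt and no reset: what is moved stays moved. The work goes in short steps, Python scripts to look and compute and a shell command to move; the robot and the scene stay as the last step left them, time stands still between calls to the robot, and variables do not carry over. Pictures are saved under pics/ and viewed, about 8 in all and at most 12, crops included, and the job is handed in when it is done.

```bash
mkdir -p pics; python3 - <<'E'
from station import ctrl
import cv2
o=ctrl.get_obs();print(o['t'],o['tool_pos'],o['tool_rot'],o['opening'])
for n in("scene","top"):
    p=ctrl.get_image(n);cv2.imwrite(f'pics/{n}0.png',p['image'])
    print(n,p['camera_matrix'],p['rvec'],p['tvec'])
    for t in("release_pad","push_plate","clamp","stamp","bundle_mid"):
        print(t,[(b['p'],b['box']) for b in ctrl.boxes_of(t,p)[:2]])
E
```

```text
0.0 [0.1890584  0.59501012 0.20524653] [-0.48154209 -3.1038707   0.00311593] 0.08523803679320899
scene [[435.36156163   0.         323.73946542]
 [  0.         435.36156163 245.13961866]
 [  0.           0.           1.        ]] [ 1.72248269  1.83146943 -0.76107725] [ 0.03885751 -0.32970891  1.11455756]
release_pad [(0.62, [241.2, 266.8, 67.9, 28.4]), (0.58, [331.5, 383.9, 41.3, 73.9])]
push_plate [(0.73, [234.4, 254.0, 120.4, 82.2]), (0.41, [239.9, 267.2, 64.5, 29.7])]
clamp [(0.7, [302.9, 216.6, 74.7, 39.3]), (0.56, [215.1, 270.0, 357.0, 195.0])]
stamp [(0.74, [262.2, 312.4, 22.5, 32.7])]
bundle_mid [(0.55, [132.9, 250.2, 142.5, 117.9]), (0.28, [208.7, 383.0, 79.5, 80.6])]
top [[520.96030372   0.         320.12584447]
 [  0.         520.96030372 241.94441039]
 [  0.           0.           1.        ]] [ 2.18302864 -2.18008949  0.06019875] [-0.02102556  0.59343395  1.02520964]
release_pad [(0.78, [383.3, 259.3, 55.6, 29.2])]
push_plate [(0.88, [384.1, 264.1, 83.2, 65.4])]
clamp [(0.62, [395.6, 261.8, 279.4, 143.7])]
stamp [(0.5, [359.1, 211.4, 19.4, 15.9])]
bundle_mid [(0.74, [469.5, 271.9, 92.4, 111.1])]
```

View pics/top0.png

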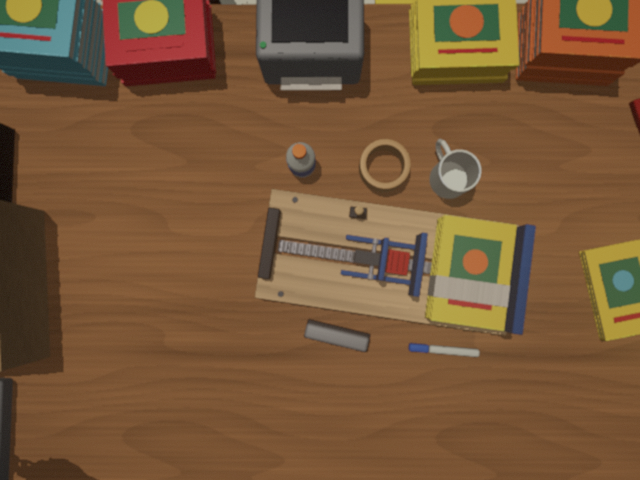

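View pics/scene0.png

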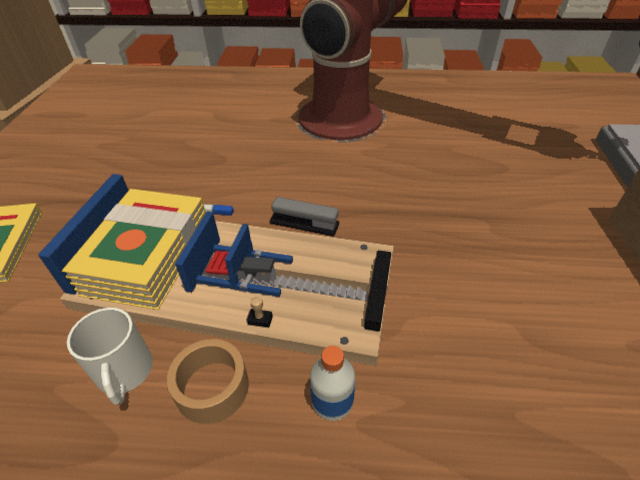

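The top view shows the red pad at about (397,262) between the jaw plate (418,264) and push plate (383,258). The end stop is at (269,243), and the stamp at (358,212) is well off the pad's path. In the scene view the jaw stands close to the bundle and the space over the pad is open.

```bash
cat > h.py <<'E'
import numpy as np,cv2
from scipy.spatial.transform import Rotation as R
def ray(p,uv,z):
    M=R.from_rotvec(np.ravel(p['rvec'])).as_matrix();c=-M.T@np.ravel(p['tvec'])
    d=M.T@np.linalg.inv(p['camera_matrix'])@[*uv,1]
    return c+d*(z-c[2])/d[2]
def red(p):
    b,g,r=[p['image'][...,i].astype(int) for i in range(3)]
    m=((r>90)&(g<45)&(b<45)).astype(np.uint8)
    w=np.zeros_like(m);w[225:300,300:440]=1
    return np.argwhere(m*w)[:,::-1]
E
python3 - <<'E'
from station import ctrl
from h import *
p=ctrl.get_image('top');im=p['image']
pts=red(p);print(len(pts),cv2.minAreaRect(pts.astype(np.float32)))
b,g,r=[im[...,i].astype(int) for i in range(3)]
m=((b>r+25)&(b>g+15)).astype(np.uint8)
n,l,s,c=cv2.connectedComponentsWithStats(m)
for i in range(1,n):
    if s[i,4]>60: print(s[i],cv2.minAreaRect(np.argwhere(l==i)[:,::-1].astype(np.float32)))
a=[ray(p,u,.028) for u in((272,191),(256,297))];print('bed end corners',a)
v=a[0]-a[1];print('clamp len',np.linalg.norm(v),'yaw from end edge',np.arctan2(v[1],v[0]), (a[0]+a[1])/2)
print('pad',ray(p,pts.mean(0),.054))
f=[ray(p,u,.118) for u in((529,227),(516,332))];print('fence',f)
o=ctrl.get_obs();print(R.from_rotvec(o['tool_rot']).as_matrix().round(3))
cv2.imwrite('pics/crop1.png',cv2.resize(im[180:345,240:550],None,fx=2.58,fy=2.58,interpolation=cv2.INTER_CUBIC))
E
```

```text
0 ((0.0, 0.0), (0.0, 0.0), 0.0)
[ 513  225   22  109 1005] ((523.2459716796875, 278.90765380859375), (9.459956169128418, 108.41474151611328), 6.981058120727539)
[414 233  13  63 325] ((419.8515625, 264.113525390625), (5.418712615966797, 62.513431549072266), 7.594643592834473)
[347 236  26   6  85] ((359.3999938964844, 238.69996643066406), (25.314424514770508, 3.2526915073394775), 8.130102157592773)
[379 238  36  42 278] ((394.50006103515625, 261.5), (31.28709602355957, 40.98851776123047), 14.03624439239502)
[342 271  26   7  85] ((354.3642883300781, 273.9046630859375), (25.316770553588867, 3.2634899616241455), 8.530765533447266)
[385 277  25   7  80] ((397.04461669921875, 280.21759033203125), (24.486125946044922, 3.223226547241211), 8.972626686096191)
[409 344  20   8 139] ((418.5, 347.5), (7.0, 19.0), 90.0)
bed end corners [array([0.69521468, 0.07637506, 0.028     ]), array([0.48359328, 0.10639429, 0.028     ])]
clamp len 0.21373995428027284 yaw from end edge -0.14091330246894546 [0.58940398 0.09138467 0.028     ]
pad [nan nan nan]
fence [array([ 0.61436305, -0.39981652,  0.118     ]), array([ 0.42580027, -0.37196524,  0.118     ])]
[[-0.953  0.303  0.   ]
 [ 0.303  0.953  0.   ]
 [-0.     0.    -1.   ]]<stdin>:12: RuntimeWarning: Mean of empty slice.
  ret = um.true_divide(
```

View pics/crop1.png

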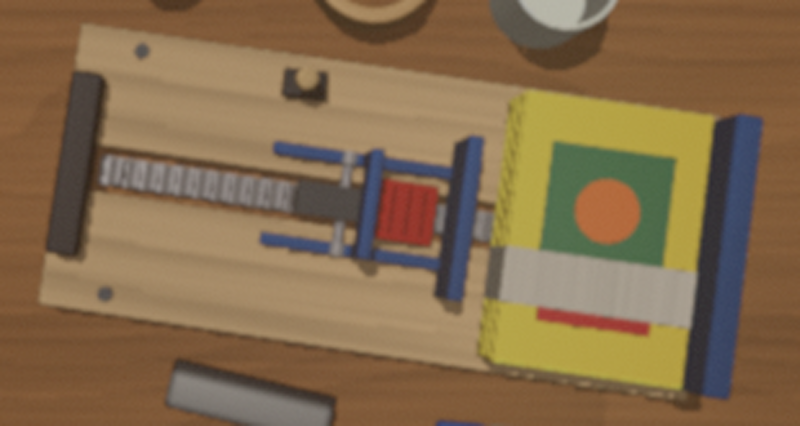

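The crop shows the pad's far edge (bundle side) at crop x≈438, and the face of the push plate at about x 380. It also confirms that the stamp and stapler are clear of the path.

```bash
python3 - <<'E'
from station import ctrl
from h import *
p=ctrl.get_image('top');o=ctrl.get_obs();T=R.from_rotvec(o['tool_rot']).as_matrix()
f=lambda x,y:(240+x/2.58,180+y/2.58)
yaw=-.143;Y=np.array([-np.sin(yaw),np.cos(yaw),0]);X=np.array([np.cos(yaw),np.sin(yaw),0])
pc=ray(p,f(408,213),.054);pe=ray(p,f(435,215),.054)+.022*Y
pp=ray(p,f(377,206),.1)-.026*Y
jp=ray(p,f(461,217),.097)
end=ray(p,f(75,162),.054)
for n,v in(('centre',pc),('edge',pe),('push',pp),('jawplate',jp),('stop',end)):print(n,v.round(4),'clampXY rel pc',(v-pc)@X,(v-pc)@Y)
g=pc.copy();g[2]=.15
print('tool-frame shift',T.T@(g-o['tool_pos']),o['t'])
E
```

```text
centre [ 0.5514 -0.1714  0.054 ] clampXY rel pc 0.0 0.0
edge [ 0.5531 -0.1698  0.054 ] clampXY rel pc 0.0014204365794543241 0.0018368309284380227
push [ 0.5514 -0.1687  0.1   ] clampXY rel pc -0.0003905475492887061 0.002648629921466019
jawplate [ 0.5474 -0.2034  0.097 ] clampXY rel pc 0.0005932941880689897 -0.032201341973306624
stop [0.5894 0.0785 0.054 ] clampXY rel pc 0.0020149895200766844 0.2527906788318479
tool-frame shift [-0.57742194 -0.62126655  0.05652031] 0.7
```

```bash
python3 -m jog '[0,-0.036,-0.039,0,0,0,0, 0,-0.036,-0.039,0,0,0,0, 0,-0.036,-0.039,0,0,0,0, 0,-0.036,-0.039,0,0,0,0, 0,-0.036,-0.039,0,0,0,0, 0,-0.036,-0.039,0,0,0,0, 0,-0.036,-0.039,0,0,0,0, 0,-0.036,-0.039,0,0,0,0]' 20
python3 -m jog '[0,-0.036,-0.039,0,0,0,0, 0,-0.036,-0.039,0,0,0,0, 0,-0.036,-0.039,0,0,0,0, 0,-0.036,-0.039,0,0,0,0, 0,-0.036,-0.039,0,0,0,0, 0,-0.036,-0.039,0,0,0,0, 0,-0.036,-0.039,0,0,0,0, 0,-0.036,-0.039,0,0,0,0, 0,0,0,0,0,0,0]'
python3 -m jog '[0,0,0,0,0,0,10, 0,0,0,0,0,0,10, 0,0,0,0,0,0,10, 0,0,0,0,0,0,10, 0,0,0,0,0,0,10, 0,0,0,0,0,0,10, 0,0,0,0,0,0,10, 0,0,0,0,0,0,10, 0,0,0,0,0,0,0]'
python3 - <<'E'
from station import ctrl
from h import *
o=ctrl.get_obs();T=R.from_rotvec(o['tool_rot']).as_matrix();print(T.round(3),o['t'],o['tool_pos'],o['contact_force'],o['opening'])
print(T.T@(np.array([.552,-.170,.06])-o['tool_pos']))
E
```

```text
t: 1.7
tool_pos: [0.3698, 0.2095, 0.2069]
tool_rot: [0.481, 3.103, 0.001]
contact_force: [0.5, 0.8, 1.1]
opening: -0.0002
t: 2.82
tool_pos: [0.5498, -0.1764, 0.206]
tool_rot: [-0.487, -3.103, 0.0]
contact_force: [-0.1, 1.0, 0.5]
opening: -0.0002
t: 3.95
tool_pos: [0.5489, -0.1725, 0.2066]
tool_rot: [-2.361, -2.072, -0.0]
contact_force: [0.9, -0.2, 0.6]
opening: 0.0001
[[ 0.13   0.992  0.   ]
 [ 0.992 -0.13   0.   ]
 [ 0.    -0.    -1.   ]] 3.95 [ 0.54892325 -0.17252783  0.2066102 ] [ 0.91051266 -0.24903689  0.55325327] 9.236656583126669e-05
[0.00286222 0.00272557 0.146611  ]
```

```bash
python3 -m jog '[0,0.005,0.003,0.03,0,0,0, 0,0,0,0.04,0,0,0, 0,0,0,0.04,0,0,0, 0,0,0,0.015,0,0,0, 0,0,0,0,0,0,0, 0,0,0,0,0,0,0]'
python3 - <<'E'
from station import ctrl
from h import *
for n,s in(('scene',(170,330,130,340)),('top',(200,320,310,470))):
    p=ctrl.get_image(n);im=p['image'][s[0]:s[1],s[2]:s[3]]
    cv2.imwrite(f'pics/{n}2.png',cv2.resize(im,None,fx=3.5,fy=3.5,interpolation=cv2.INTER_CUBIC))
E
```

```text
t: 4.7
tool_pos: [0.5542, -0.1695, 0.0837]
tool_rot: [2.361, 2.067, 0.002]
contact_force: [0.8, -0.4, 1.4]
opening: -0.0002
```

View pics/scene2.png

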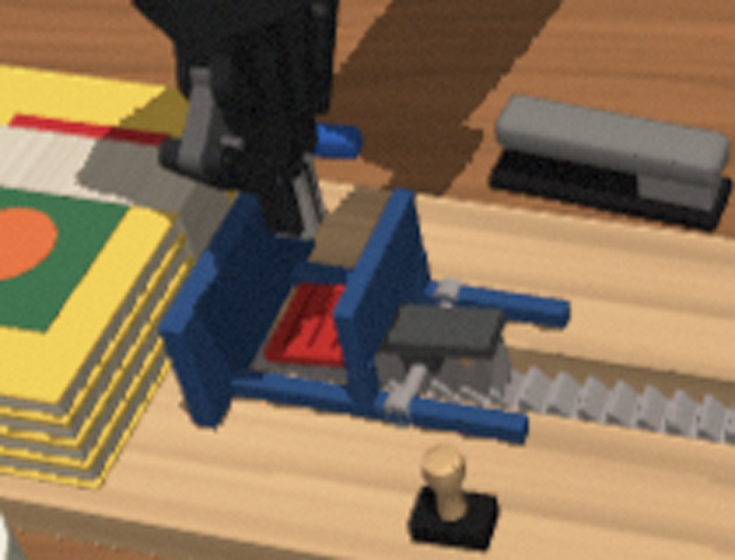

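View pics/top2.png

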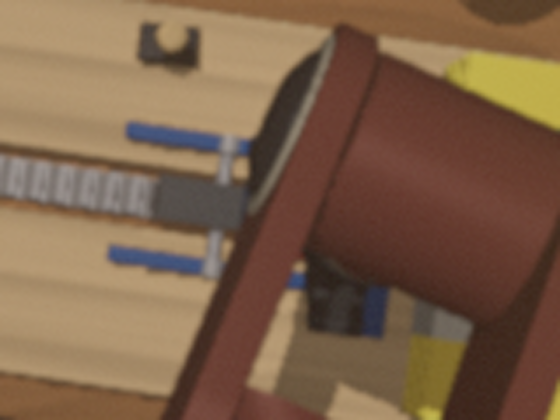

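The scene crop shows the fingertips at about (300,228) in the gap between the two plates, with the pad at (305,325). The arm hides the pad in the top view. I'll check the tip and pad by projecting them into the scene camera.

```bash
python3 - <<'E'
from station import ctrl
from h import *
p=ctrl.get_image('scene');o=ctrl.get_obs();t=o['tool_pos']
yaw=-.143;Y=np.array([-np.sin(yaw),np.cos(yaw),0]);X=np.array([np.cos(yaw),np.sin(yaw),0])
pj=lambda q:((cv2.projectPoints(np.array([q]),np.array(p['rvec'],float),np.array(p['tvec'],float),p['camera_matrix'],None)[0].ravel()-[130,170])*3.5).round()
print('t',o['t'],t,'tcp',pj(t))
c=np.array([.552,-.170,.054])
for a in(-.023,.023):
  for b in(-.022,.022): print('pad corner',a,b,pj(c+a*X+b*Y))
for a in(-.04,.04): print('push top pad-side edge',pj(c+a*X+.026*Y+[0,0,.046]))
for a in(-.06,.06): print('jaw plate top pad-side edge',pj(c+a*X-.032*Y+[0,0,.043]))
E
```

```text
t 4.85 [ 0.55406334 -0.16953218  0.08349965] tcp [300. 263.]
pad corner -0.023 -0.022 [287. 263.]
pad corner -0.023 0.022 [375. 276.]
pad corner 0.023 -0.022 [248. 334.]
pad corner 0.023 0.022 [340. 349.]
push top pad-side edge [381. 180.]
push top pad-side edge [315. 307.]
jaw plate top pad-side edge [279. 141.]
jaw plate top pad-side edge [167. 327.]
```

The scene crop disagrees with the projections by about 1 cm, so I'm checking both cameras against known points before pressing.

```bash
python3 - <<'E'
from station import ctrl
from h import *
p=ctrl.get_image('scene');q=ctrl.get_image('top')
pj=lambda p,v:(cv2.projectPoints(np.array([v],float),np.array(p['rvec'],float),np.array(p['tvec'],float),p['camera_matrix'],None)[0].ravel()).round(1)
print('base',pj(p,(0,0,0)),'bed corners(seen 393,243 / 379,352)',pj(p,(.484,.106,.028)),pj(p,(.695,.076,.028)))
for s in((393,243),(379,352)):print(ray(p,s,.028))
# pad near-right corner, push plate top edge ends (scene)
g=lambda x,y:(130+x/3.5,170+y/3.5)
print('pad corner',ray(p,g(265,362),.054),'push top',ray(p,g(398,190),.1),ray(p,g(342,315),.1))
print('tip',ray(p,g(300,235),.0835))
for n in('scene','top'):
  c=p if n=='scene' else q
  M=R.from_rotvec(np.ravel(c['rvec'])).as_matrix();print(n,'cam pos',-M.T@np.ravel(c['tvec']))
im=cv2.resize(p['image'][150:380,50:420],None,fx=2.1,fy=2.1,interpolation=cv2.INTER_CUBIC)
t=ctrl.get_obs()['tool_pos']
for v,col in((t,(0,255,0)),((.484,.106,.028),(255,0,255)),((.695,.076,.028),(255,0,255))):
  u=((pj(p,v)-[50,150])*2.1).astype(int);cv2.drawMarker(im,tuple(map(int,u)),col,0,14,1)
cv2.imwrite('pics/scene3.png',im)
E
```

```text
base [338.9 116.4] bed corners(seen 393,243 / 379,352) [388.8 244.9] [372.9 352.2]
[0.47893271 0.11336738 0.028     ]
[0.69414385 0.08443194 0.028     ]
pad corner [ 0.58745086 -0.18290645  0.054     ] push top [ 0.52205123 -0.12940297  0.1       ] [ 0.59890283 -0.13779211  0.1       ]
tip [ 0.53655959 -0.17385283  0.0835    ]
scene cam pos [1.01607722 0.03534208 0.56461885]
top cam pos [ 0.52345462 -0.03268379  1.06235011]
```

View pics/scene3.png

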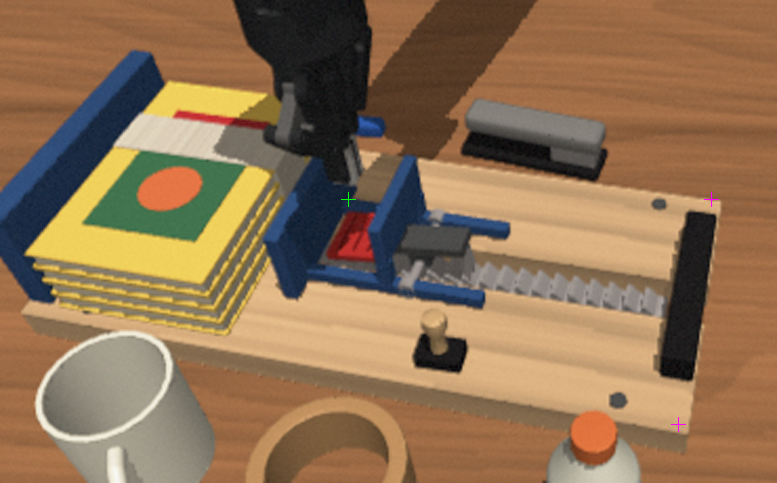

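The image shows the scene-camera fixes lying about 1 cm towards +x and +y of the top-camera ones. The TCP marker at (348,199) is slightly below the visible tip at (350,180). I'll shift part way, lower inside the gap, and look again at close range with the tip and pad in the same view.

```bash
python3 -m jog '[0,0.006,0.008,0,0,0,0, 0,0,0,0.01,0,0,0, 0,0,0,0.012,0,0,0, 0,0,0,0,0,0,0, 0,0,0,0,0,0,0]'
python3 - <<'E'
from station import ctrl
from h import *
p=ctrl.get_image('scene')
im=cv2.resize(p['image'][190:290,170:290],None,fx=6,fy=6,interpolation=cv2.INTER_CUBIC)
pj=lambda p,v:(cv2.projectPoints(np.array([v],float),np.array(p['rvec'],float),np.array(p['tvec'],float),p['camera_matrix'],None)[0].ravel())
t=ctrl.get_obs()['tool_pos'];u=(pj(p,t)-[170,190])*6
cv2.drawMarker(im,tuple(map(int,u)),(0,255,0),0,16,1);cv2.imwrite('pics/scene4.png',im)
E
```

```text
t: 5.58
tool_pos: [0.5614, -0.1641, 0.0591]
tool_rot: [-2.364, -2.068, 0.0]
contact_force: [-0.2, 0.2, 0.5]
opening: 0.0
```

View pics/scene4.png

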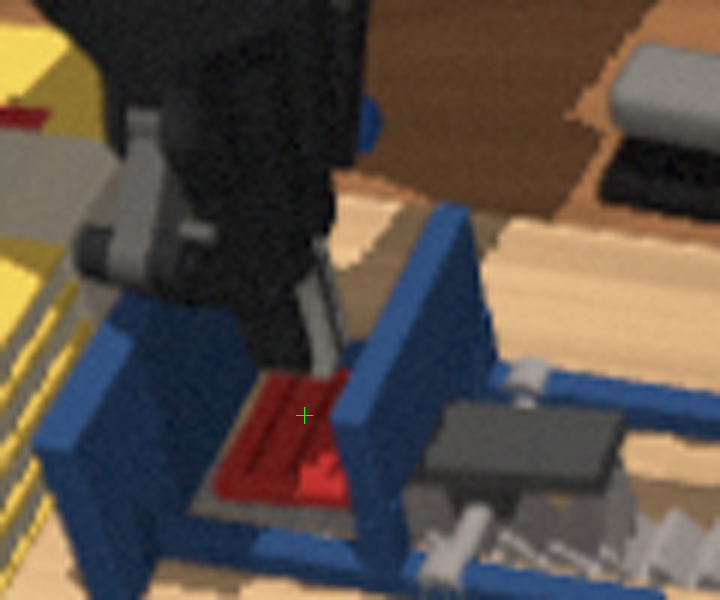

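The tips at (295,370) are over the far half of the pad (rows 370–500) and between the two plates. I'll move 10 mm along clamp +x and 4 mm towards the push plate, then press and watch the force.

```bash
python3 -m jog '[0,0.004,0.010,0,0,0,0, 0,0,0,0,0,0,0, 0,0,0,0.004,0,0,0, 0,0,0,0.003,0,0,0, 0,0,0,0,0,0,0]'; python3 -m jog '[0,0,0,0.003,0,0,0, 0,0,0,0.002,0,0,0, 0,0,0,0,0,0,0]'
```

```text
t: 6.25
tool_pos: [0.5715, -0.1613, 0.0519]
tool_rot: [-2.364, -2.068, 0.001]
contact_force: [0.4, -0.1, 0.3]
opening: -0.0003
t: 6.62
tool_pos: [0.5718, -0.1614, 0.0472]
tool_rot: [-2.364, -2.068, 0.0]
contact_force: [0.5, 0.5, -0.2]
opening: -0.0004
```

```bash
python3 -m jog '[0,0,0,0.003,0,0,0, 0,0,0,0.002,0,0,0, 0,0,0,0,0,0,0]'; python3 - <<'E'
from station import ctrl
from h import *
p=ctrl.get_image('scene')
im=cv2.resize(p['image'][190:290,170:290],None,fx=6,fy=6,interpolation=cv2.INTER_CUBIC)
cv2.imwrite('pics/scene5.png',im)
E
```

```text
t: 7.0
tool_pos: [0.5718, -0.1614, 0.0422]
tool_rot: [-2.364, -2.068, 0.0]
contact_force: [0.5, -0.2, -0.0]
opening: 0.0
```

View pics/scene5.png

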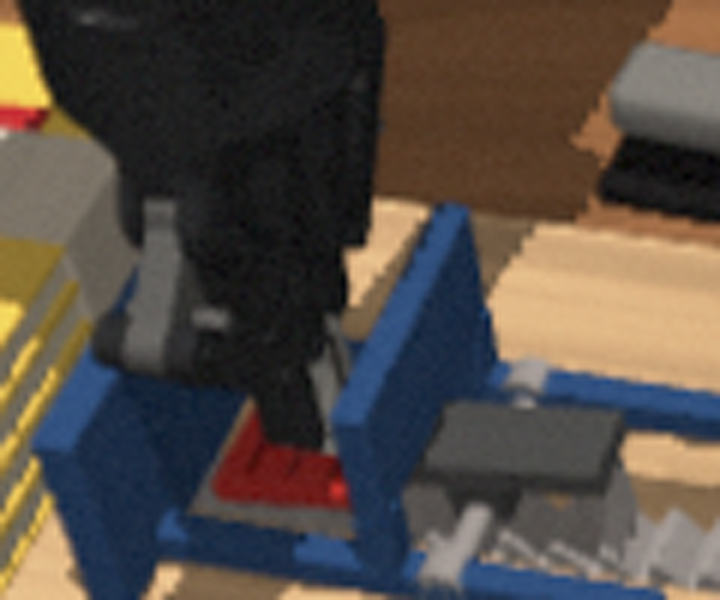

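The tips at (300,445) are well inside the pad and not touching yet, so they sit a few mm higher than the TCP reading. I'll keep going down.

```bash
python3 -m jog '[0,0,0,0.003,0,0,0, 0,0,0,0,0,0,0]'; python3 -m jog '[0,0,0,0.003,0,0,0, 0,0,0,0,0,0,0]';  python3 -m jog '[0,0,0,0.003,0,0,0, 0,0,0,0,0,0,0]'
```

```text
t: 7.3
tool_pos: [0.5718, -0.1614, 0.0392]
tool_rot: [-2.364, -2.068, 0.0]
contact_force: [-0.8, 0.9, -0.3]
opening: 0.0002
t: 7.55
tool_pos: [0.5718, -0.1614, 0.0361]
tool_rot: [-2.364, -2.068, 0.0]
contact_force: [0.8, 0.1, 0.1]
opening: 0.0
t: 7.8
tool_pos: [0.5718, -0.1614, 0.0332]
tool_rot: [-2.364, -2.068, 0.0]
contact_force: [0.8, 1.3, 0.3]
opening: -0.0001
```

```bash
python3 -m jog '[0,0,0,0.002,0,0,0, 0,0,0,0,0,0,0]'; python3 -m jog '[0,0,0,0.002,0,0,0, 0,0,0,0,0,0,0]';  python3 - <<'E'
from station import ctrl
from h import *
p=ctrl.get_image('scene')
im=cv2.resize(p['image'][190:290,170:290],None,fx=6,fy=6,interpolation=cv2.INTER_CUBIC)
cv2.imwrite('pics/scene6.png',im)
E
```

```text
t: 8.05
tool_pos: [0.5719, -0.1614, 0.0313]
tool_rot: [-2.364, -2.068, 0.0]
contact_force: [0.3, -0.1, 0.4]
opening: -0.0
t: 8.3
tool_pos: [0.5719, -0.1614, 0.0293]
tool_rot: [-2.364, -2.068, 0.0]
contact_force: [-0.4, -0.7, 0.1]
opening: -0.0001
```

View pics/scene6.png

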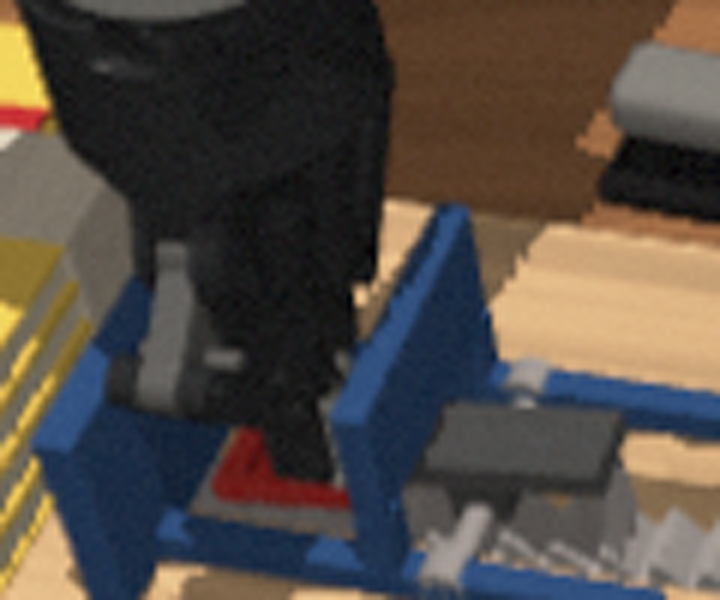

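The tips at (305,480) are near the pad's front edge (row 500) and still not touching. I'll shift back 6 mm along clamp x to recentre and carry on down in force-checked steps.

```bash
python3 -m jog '[0,0,-0.006,0,0,0,0, 0,0,0,0.002,0,0,0, 0,0,0,0,0,0,0]'; python3 -m jog '[0,0,0,0.002,0,0,0, 0,0,0,0,0,0,0]'; python3 -m jog '[0,0,0,0.002,0,0,0, 0,0,0,0,0,0,0]'
```

```text
t: 8.72
tool_pos: [0.5658, -0.1606, 0.0273]
tool_rot: [-2.364, -2.068, 0.0]
contact_force: [-0.2, 0.6, 0.2]
opening: 0.0002
t: 8.98
tool_pos: [0.5662, -0.1608, 0.0255]
tool_rot: [2.364, 2.068, 0.0]
contact_force: [0.1, -0.7, 1.1]
opening: -0.0001
t: 9.22
tool_pos: [0.5664, -0.1609, 0.0248]
tool_rot: [2.364, 2.069, -0.0]
contact_force: [-2.7, 0.6, 6.8]
opening: -0.0002
```

Contact at about TCP z 0.025. Now I press on.

```bash
for i in 1; do :; done; python3 -m jog '[0,0,0,0.003,0,0,0, 0,0,0,0,0,0,0]'; python3 -m jog '[0,0,0,0.003,0,0,0, 0,0,0,0,0,0,0]'; python3 - <<'E'
from station import ctrl
from h import *
p=ctrl.get_image('scene')
im=cv2.resize(p['image'][190:290,170:290],None,fx=6,fy=6,interpolation=cv2.INTER_CUBIC)
cv2.imwrite('pics/scene7.png',im)
E
```

```text
t: 9.48
tool_pos: [0.5664, -0.1619, 0.0226]
tool_rot: [2.363, 2.068, -0.003]
contact_force: [-6.0, -0.4, 10.7]
opening: 0.0002
t: 9.72
tool_pos: [0.5665, -0.1623, 0.0213]
tool_rot: [2.363, 2.068, -0.004]
contact_force: [-9.6, -0.9, 18.4]
opening: 0.0001
```

View pics/scene7.png

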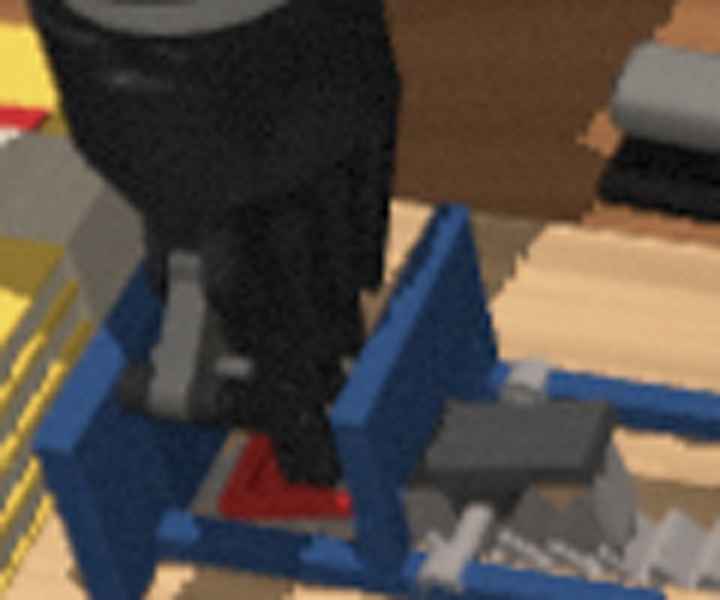

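The pad is visibly down: its front edge has moved from row 500 to 517 and the grey block is tilted. The force is climbing towards the stop. I'll press a touch more, then push back along +y.

```bash
python3 -m jog '[0,0,0,0.003,0,0,0, 0,0,0,0,0,0,0, 0,0,0,0,0,0,0]'; python3 -m jog '[0,0.005,0,0,0,0,0, 0,0.005,0,0,0,0,0, 0,0,0,0,0,0,0]'
```

```text
t: 10.15
tool_pos: [0.5668, -0.1624, 0.0208]
tool_rot: [2.363, 2.069, -0.004]
contact_force: [-16.8, 0.5, 31.5]
opening: -0.0001
t: 10.52
tool_pos: [0.5682, -0.1527, 0.0208]
tool_rot: [2.362, 2.069, -0.005]
contact_force: [-16.5, 0.3, 31.1]
opening: -0.0001
```

```bash
cat >> h.py <<'E'
def rails(p):
    b,g,r=[p['image'][...,i].astype(int) for i in range(3)]
    m=((b>r+25)&(b>g+15)).astype(np.uint8)
    n,l,s,c=cv2.connectedComponentsWithStats(m)
    return [s[i].tolist() for i in range(1,n) if s[i,4]>30 and 225<s[i,1]<300 and s[i,0]<440]
E
python3 - <<'E'
from station import ctrl
from h import *
p=ctrl.get_image('top');print(rails(p))
print(ctrl.get_obs()['contact_force'],ctrl.get_obs()['wrist_torque'])
p=ctrl.get_image('scene')
cv2.imwrite('pics/scene8.png',cv2.resize(p['image'][190:290,170:290],None,fx=6,fy=6,interpolation=cv2.INTER_CUBIC))
E
```

```text
[[342, 235, 22, 6, 81], [373, 263, 6, 16, 44], [337, 270, 20, 6, 69]]
[-17.11853445   0.38621173  30.78898739] [0.30029615 2.8057065  0.10848458]
```

View pics/scene8.png

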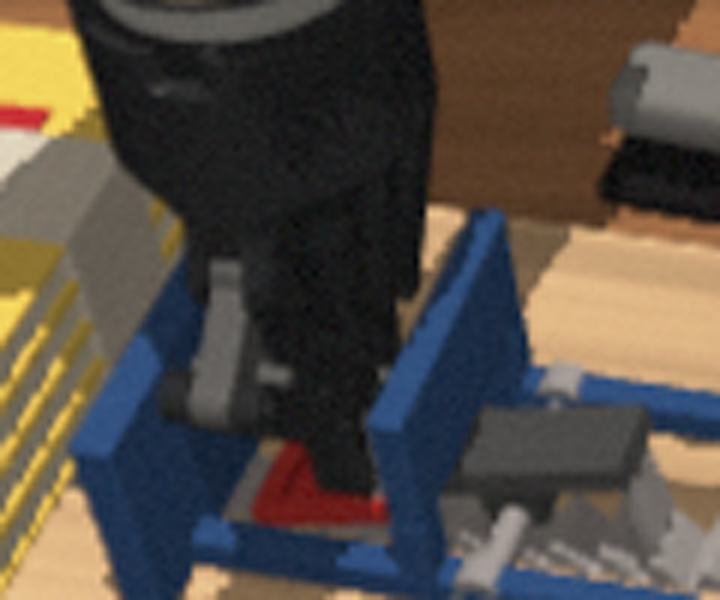

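The jaw has followed by 10 mm: the rails are 5 px to the left in the top view, and in the scene crop the plate and block have moved with the tips. I'm pushing on.

```bash
python3 -m jog '[0,0.012,0,0,0,0,0, 0,0.012,0,0,0,0,0, 0,0.012,0,0,0,0,0, 0,0.012,0,0,0,0,0, 0,0.012,0,0,0,0,0, 0,0,0,0,0,0,0]'; python3 - <<'E'
from station import ctrl
from h import *
print(rails(ctrl.get_image('top')))
E
```

```text
t: 11.38
tool_pos: [0.5771, -0.0917, 0.0208]
tool_rot: [2.362, 2.069, -0.0]
contact_force: [-14.0, 1.9, 29.9]
opening: 0.0002
[[311, 230, 11, 5, 41], [337, 261, 8, 13, 55], [305, 265, 13, 5, 41]]
```

```bash
python3 -m jog '[0,0.012,0,0,0,0,0, 0,0.012,0,0,0,0,0, 0,0.012,0,0,0,0,0, 0,0,0,0,0,0,0]'; python3 -m jog '[0,0.008,0,0,0,0,0, 0,0.008,0,0,0,0,0, 0,0,0,0,0,0,0]';python3 - <<'E'
from station import ctrl
from h import *
print(rails(ctrl.get_image('top')))
E
```

```text
t: 11.92
tool_pos: [0.5823, -0.0558, 0.0208]
tool_rot: [2.362, 2.069, 0.001]
contact_force: [-12.8, 2.3, 29.0]
opening: 0.0
t: 12.3
tool_pos: [0.5846, -0.0403, 0.0209]
tool_rot: [2.361, 2.068, 0.001]
contact_force: [-12.3, 0.4, 28.6]
opening: 0.0002
[[311, 259, 6, 11, 44]]
```

```bash
python3 -m jog '[0,0.006,0,0,0,0,0, 0,0.004,0,0,0,0,0, 0,0,0,0,0,0,0]'; python3 -m jog '[0,0.005,0,0,0,0,0, 0,0,0,0,0,0,0]'; python3 -m jog '[0,0.004,0,0,0,0,0, 0,0,0,0,0,0,0]'
```

```text
t: 12.72
tool_pos: [0.5859, -0.0308, 0.0209]
tool_rot: [2.361, 2.068, 0.001]
contact_force: [-11.8, -1.1, 28.4]
opening: 0.0
t: 12.98
tool_pos: [0.5863, -0.0288, 0.0209]
tool_rot: [2.357, 2.066, -0.007]
contact_force: [-14.2, -9.6, 29.1]
opening: 0.0003
t: 13.22
tool_pos: [0.5864, -0.0286, 0.0211]
tool_rot: [2.353, 2.063, -0.015]
contact_force: [-16.3, -21.1, 28.9]
opening: 0.0001
```

The jaw is at the end stop (21 N along y and no further motion). Now straight up and clear.

```bash
python3 -m jog '[0,0,0,-0.006,0,0,0, 0,0,0,-0.008,0,0,0, 0,0,0,-0.015,0,0,0, 0,0,0,-0.03,0,0,0, 0,0,0,-0.05,0,0,0, 0,0,0,-0.05,0,0,0, 0,0,0,-0.05,0,0,0, 0,0,0,0,0,0,0]'; python3 -m jog '[0,-0.01,-0.06,0,0,0,0, 0,-0.01,-0.06,0,0,0,0, 0,-0.01,-0.06,0,0,0,0, 0,0,0,0,0,0,0, 0,0,0,0,0,0,0]'; python3 - <<'E'
from station import ctrl
from h import *
p=ctrl.get_image('scene')
cv2.imwrite('pics/scene9.png',cv2.resize(p['image'][150:400,0:420],None,fx=1.9,fy=1.9,interpolation=cv2.INTER_CUBIC))
q=ctrl.get_image('top');print(rails(q))
for t in("stamp","marker","stapler","mug","tape_roll","glue","bundle_mid"):
    print(t,[(b['p'],b['box']) for b in ctrl.boxes_of(t,q)[:1]])
E
```

```text
t: 14.22
tool_pos: [0.5879, -0.021, 0.2302]
tool_rot: [2.358, 2.064, 0.012]
contact_force: [0.4, 0.5, -0.2]
opening: 0.0001
t: 14.85
tool_pos: [0.4025, -0.0266, 0.2232]
tool_rot: [2.364, 2.069, 0.001]
contact_force: [-0.1, 0.1, 0.2]
opening: 0.0003
[[305, 228, 12, 41, 196], [273, 260, 26, 8, 95]]
stamp [(0.48, [358.1, 211.7, 20.5, 10.7])]
marker [(0.62, [445.4, 348.2, 67.5, 13.5])]
stapler [(0.65, [338.1, 336.8, 62.9, 32.1])]
mug [(0.97, [456.9, 167.4, 46.8, 59.1])]
tape_roll [(0.75, [385.4, 162.4, 54.0, 55.9])]
glue [(0.61, [303.4, 157.7, 26.5, 36.4])]
bundle_mid [(0.63, [470.1, 271.9, 92.9, 113.3])]
```

View pics/scene9.png

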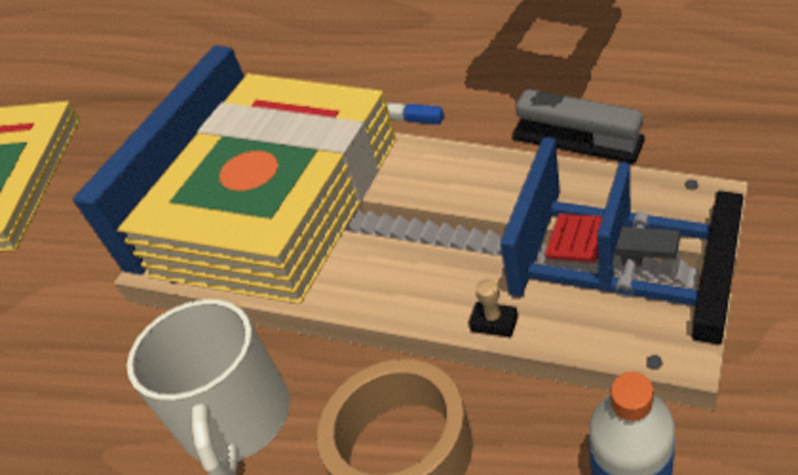

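The jaw's rails now touch the black end stop at about (705,260). The red release is up at (575,237), and the bundle, stamp and other things have not moved. The arm is clear with zero force, so I'm handing in.

```bash
python3 -c "
from station import ctrl
ctrl.finish_job()"
```

```text
the job is handed in; nothing more can be done
```

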